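Transfer the soldered boards to the test rail in order

ROBOT

A 6-joint arm with a two-finger parallel gripper is mounted at the origin on the work surface. World frame = base frame: x ahead of the robot, y to its left, z up, the work surface at z = 0. Lengths are in mm, angles in degrees, forces in N, time in s.
With the tool pointing down it reaches from about 300 to 850 mm from the base axis. Payload 4.2 kg.
Tool frame: the origin (TCP) lies on the centre line of the jaws, within the pads' length; the fingertips stand 14 mm ahead of it and the grasp point (between the pads) lies 5 mm behind it (env.finger_overhang is the z of the fingertips in the tool frame, in mm); z points along the fingers, y is the line along which they close (so a half turn about z gives the same grasp; the last joint's range is limited). The gripper opens to 91 mm and grips with 3 to 60 N. Pads are 32 mm wide; open, the fingers measure 118 mm over their backs; the gripper's body (76 mm by 178 mm) begins 60 mm behind the grasp point.
Start: joints at [67.036, 18.312, 89.639, -0, 72.044, -1.146], TCP at [213.709, 533.826, 227.976] pointing down, gripper open.
Joint ranges: [-177.97, 177.97], [-48.28, 115.42], [12.27, 149.76], [-77.06, 257.06], [2.81, 150.46], [-146.56, 146.56]. Speed limits (degrees/s): [147.25, 147.25, 180, 180, 180, 180].

INTERFACE

Orientations are given as [roll, pitch, yaw] about the fixed x, y, z axes, in that order (R = Rz(yaw) Ry(pitch) Rx(roll)).
In Python, from workcell import sensors, viewer, env gives the robot as it stands. The module is installed in compiled form; this text tells all that it offers.
- The arm moves only by the tool step_arm, never from a script. Its argument "plan" is one flat list of numbers, 6 for each row, row after row: the shift along the tool's x, y, z in cm, then the turn, a rotation vector about the tool's x, y, z in rad. In form: [x, y, z, wx, wy, wz, x, y, z, wx, wy, wz, ...]. A call has 1 to 5 rows; each row shifts and turns the commanded pose from where the row before left it, along the tool's axes as they then stand; what a row does not reach is not made up. A row lasts 1/12 s, in which the tool goes at most 41.7 mm and 7.16 degrees, less where a joint would pass 70% of its speed; a pose out of reach is approached as far as the arm can. A call is refused whole if a number of a shift passes 4.17 or a number of a turn 0.125, either way. A call with a gripper value outside its range is refused whole. "hand" is the finger opening in cm, from 0 to 9.12, set as the call begins (left out, the last holds). The fingers move at their own pace and stop on an object; "newtons" is the grip in N (left out, the last holds). Time passes only in rows, so rows that do not move let the fingers close. It gives the time, the measured TCP pose, the force, the opening and the grip force at its end, in the units of the state.
- sensors.state(): the state, without advancing time (a new reading comes with each control period).
- viewer.grab_frame(name): name is "scene" or "top"; returns a dict with "img" (480x640x3 uint8, red, green, blue), "fx", "fy", "cx", "cy" (pixels), "position" and "attitude" of the camera in the world. Camera axes: x right, y down, z forward; pixel columns grow to the right and rows downward; lengths in mm; the calibration is good to about 2 mm. A picture is of the moment at which its call begins. There is no depth.
- env.job_done(): hands the job in; it is judged then, once.
Trained networks look in a picture, given as the dict that the camera call returned (one of the last four; its "shot" number tells which), for a name from the list of things; names that differ only in an ending like _2 or _b are one class to them, and where a whole thing is asked for, a point or a joint stands for the part that bears it (a point fixed in the world has none). Each returns a list of dicts, best first, with "score" (0 to 1); they miss things now and then, are a little off and sometimes report something else, mostly with a low value. They report only what shows in the picture. A call takes as long as a camera call.
- viewer.boxes_of(name, picture): "location" ([column, row] in pixels, amid what is visible of it).
- viewer.pinpoint(name, picture): "location" ([column, row] in pixels: a listed point, or the origin of a listed thing).
The state is a dict: "time_s": time; "qpos": joint angles; "qvel": joint speeds; "effort": joint torques, N m; "ee_pos": TCP position; "ee_rot": TCP orientation; "force": force on the tool from outside, world axes, zero at the start; "torque": the same for the moment, N m; "gripper_width": finger opening in mm; "gripper_force": force on a finger pad.
Only numpy, scipy, OpenCV 4.12 (cv2) and the standard library are available. Lean on these libraries where they do the work, as an engineer would, in place of code of your own. Each camera call takes 0.05 s, during which the arm holds its last target. There are 200 camera calls.

TASK

Move the four finished circuit boards from the assembly rail to the empty test rail, keeping their order counted from the green screw-terminal end of each rail: the board that sat nearest the terminals on the assembly rail goes into the carrier nearest the terminals on the test rail, the next into the next, and so on. Lay each board flat and fully down in its carrier, parts upward, and do not tip a board over on the way.

Things in the scene. Friction and masses are not known exactly. Their poses are not given: they have to be found in the camera images.
- heatsink_board: Blue board 48 (x) x 66 (y) x 2 mm, origin at the underside's centre, z up; starts level in an assembly-rail carrier, x along the row. At its centre, to grip by across y: an aluminium heatsink with five fins, 40 (x) x 22 (y) mm, top 38 mm above the underside. Beside it in +y and -y no parts within 10 mm of the y axis; others are up to 12 mm high. 60 to 210 g.
- transformer_board: Blue board 48 (x) x 66 (y) x 2 mm, origin at the underside's centre, z up; starts level in an assembly-rail carrier, x along the row. At its centre, to grip by across y: a black block (potted transformer) 38 (x) x 32 (y) mm, top 36 mm above the underside. Beside it in +y and -y no parts within 10 mm of the y axis; others are up to 12 mm high. 60 to 210 g.
- capacitor_board: Blue board 48 (x) x 66 (y) x 2 mm, origin at the underside's centre, z up; starts level in an assembly-rail carrier, x along the row. At its centre, to grip by across y: a round black can capacitor, diameter 25 mm, bright top 40 mm above the underside. Beside it in +y and -y no parts within 10 mm of the y axis; others are up to 12 mm high. 60 to 210 g.
- relay_board: Blue board 48 (x) x 66 (y) x 2 mm, origin at the underside's centre, z up; starts level in an assembly-rail carrier, x along the row. At its centre, to grip by across y: a white relay box, 28 (x) x 21 (y) mm, top 38 mm above the underside. Beside it in +y and -y no parts within 10 mm of the y axis; others are up to 12 mm high. 60 to 210 g.
- carrier_a: The assembly-rail carrier where the heatsink board starts (shuffled; fixed, so it shows later where that board came from). Carriers on both rails are alike: open tray, inside 58 (along row) x 76 mm, 4 mm rims, top 37 mm above the table; a board rests with its underside 31 mm above the table, 5 mm play each way, either way round. Origin: underside centre, axes as the rail's.
- carrier_b: The assembly-rail carrier where the transformer board starts (shuffled; fixed, so it shows later where that board came from). Carriers on both rails are alike: open tray, inside 58 (along row) x 76 mm, 4 mm rims, top 37 mm above the table; a board rests with its underside 31 mm above the table, 5 mm play each way, either way round. Origin: underside centre, axes as the rail's.
- carrier_c: The assembly-rail carrier where the capacitor board starts (shuffled; fixed, so it shows later where that board came from). Carriers on both rails are alike: open tray, inside 58 (along row) x 76 mm, 4 mm rims, top 37 mm above the table; a board rests with its underside 31 mm above the table, 5 mm play each way, either way round. Origin: underside centre, axes as the rail's.
- carrier_d: The assembly-rail carrier where the relay board starts (shuffled; fixed, so it shows later where that board came from). Carriers on both rails are alike: open tray, inside 58 (along row) x 76 mm, 4 mm rims, top 37 mm above the table; a board rests with its underside 31 mm above the table, 5 mm play each way, either way round. Origin: underside centre, axes as the rail's.
- assembly_rail: Full at the start: plywood base 350 x 100 mm with a DIN rail and four alike grey board carriers at x = -102, -34, +34, +102 mm, y = 0. Fixed. Origin on the table, midway along the carriers; +x along the row, away from the terminal end, z up. At the -x end stand three green screw-terminal blocks (52 mm high), at +x only a slim grey clamp (40 mm high).
- test_rail: Empty at the start; turned about half round against the other: plywood base 350 x 100 mm with a DIN rail and four alike grey board carriers at x = -102, -34, +34, +102 mm, y = 0. Fixed. Origin on the table, midway along the carriers; +x along the row, away from the terminal end, z up. At the -x end stand three green screw-terminal blocks (52 mm high), at +x only a slim grey clamp (40 mm high).

How it is judged:
By the outcome, as a careful person would: the job done as asked, in the order asked, and still so for the second after the job is handed in, with the robot touching nothing.
It also fails if it takes over 102 s, if anything falls off the work surface, if the arm or the gripper's body presses on something with over 40 N, if the wrist force passes 120 N, or if a joint passes its speed limit or range.

## Working session

There is one attempt and no reset: what is moved stays moved. The work goes in short steps, Python scripts to look and compute and a tool call to move; the robot and the scene stay as the last step left them, time stands still between calls to the robot, and variables do not carry over. Pictures are saved under pics/ and viewed, at most 14 in all, crops included, and the job is handed in when it is done.

Besides the shell and the picture viewer there is one more tool, called after "Request:" as name(argument=value, ...), one argument or row to a line, values as JSON. step_arm: Moves the arm, as the interface text tells. Its arguments: {"type":"object","properties":{"plan":{"type":"array","items":{"type":"number"}},"hand":{"type":"number"},"newtons":{"type":"number"}},"required":["plan"]}

```bash
mkdir -p pics; cat > h.py <<'E'
import numpy as np, cv2
from scipy.spatial.transform import Rotation as R
from workcell import sensors, viewer, env
def att(a):
    a=np.array(a,float)
    if a.shape==(3,3): return a
    return R.from_euler('xyz',a,degrees=True).as_matrix()
def ray(f,uv,z):
    d=att(f['attitude'])@np.array([(uv[0]-f['cx'])/f['fx'],(uv[1]-f['cy'])/f['fy'],1]); p=np.array(f['position'],float)
    return p+d*(z-p[2])/d[2]
def proj(f,P):
    c=att(f['attitude']).T@(np.array(P,float)-np.array(f['position'],float))
    return [f['cx']+f['fx']*c[0]/c[2],f['cy']+f['fy']*c[1]/c[2]]
def save(f,n): cv2.imwrite('pics/'+n,f['img'][:,:,::-1])
E
python3 - <<'E'
from h import *
for n in('top','scene'):
    f=viewer.grab_frame(n); save(f,n+'0.png')
    print(n,f['position'],f['attitude'],f['fx'],f['cx'],f['cy'])
    for k,z in dict(heatsink_board=31,transformer_board=31,capacitor_board=31,relay_board=31,assembly_rail=0,test_rail=0).items():
        for d in viewer.pinpoint(k,f)[:2]: print(k,d['score'],np.round(d['location'],1),ray(f,d['location'],z).round(1))
    print('carriers')
    for d in viewer.pinpoint('carrier_a',f): print(d['score'],np.round(d['location'],1),ray(f,d['location'],20).round(1))
print(sensors.state(),env.finger_overhang)
E
```

```text
top [383.92986119 -10.6318946  857.87653977] [-169.04681459   -0.25970808  -90.34837887] 566.4143494325103 317.4690203452204 241.2576178655826
heatsink_board 0.77 [208.  317.5] [432.3 143.8  31. ]
transformer_board 0.62 [186.9 188.2] [626.7 181.7  31. ]
capacitor_board 0.62 [190.9 227.1] [566.4 173.4  31. ]
relay_board 0.96 [200.6 276.9] [491.5 156.5  31. ]
test_rail 0.91 [452.8 243.6] [ 545.2 -224.3    0. ]
test_rail 0.4 [194.4 232. ] [565.5 174.6   0. ]
carriers
0.79 [191.8 189.8] [627.4 176.6  20. ]
0.7 [195.8 231.3] [562.3 168.3  20. ]
scene [ 787.38785506 -494.27579584  708.14893048] [-141.02407189   -0.87379487   29.29749474] 549.8360149908222 312.82564989490106 246.47780228162364
heatsink_board 0.91 [308.7 165.9] [430.7 147.4  31. ]
transformer_board 0.56 [420.1 198.1] [635.3 173.5  31. ]
capacitor_board 0.87 [387.6 187.2] [576.1 169.5  31. ]
relay_board 0.68 [342.5 176.8] [496.2 153.   31. ]
assembly_rail 0.67 [367.4 191.9] [539.7 170.6   0. ]
test_rail 0.84 [247.6 367.1] [ 543.7 -225.1   -0. ]
carriers
0.79 [418.  199.1] [630.5 180.2  20. ]
0.76 [310.6 169.4] [432.5 151.5  20. ]
0.62 [384.2 189.8] [570.1 171.4  20. ]
0.6 [346.  181.4] [502.3 156.2  20. ]
{'time_s': 0.8, 'qpos': array([ 6.70366406e+01,  1.83077080e+01,  8.96389005e+01,  5.79952834e-04,
        7.20447134e+01, -1.14607242e+00]), 'qvel': array([-0.05143015, -0.0180993 , -0.02995724, -0.02529483, -0.05546429,
       -0.01039444]), 'effort': array([-3.45346634e-04, -4.12305558e+01, -2.32218790e+01,  7.26450258e-02,
        3.75114998e-02,  3.30510616e-06]), 'ee_pos': array([213.69767157, 533.82099706, 228.01866278]), 'ee_rot': array([ 1.79991313e+02, -3.78048802e-04,  1.58182534e+02]), 'force': array([0.06026393, 0.00119267, 0.420371  ]), 'torque': array([-0.01384324, -0.01470965,  0.02552415]), 'gripper_force': 0.0, 'gripper_width': 91.13138319955452} 14.0
```

View pics/top0.png

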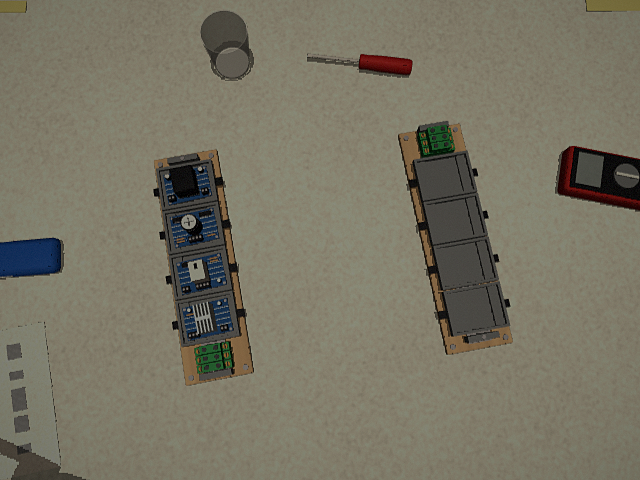

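View pics/scene0.png

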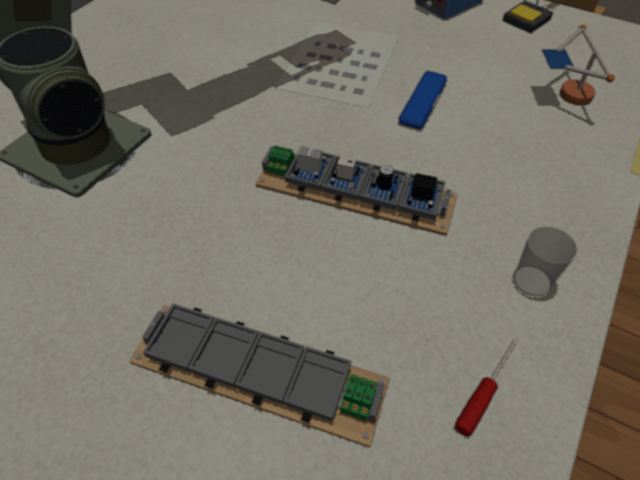

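```bash
cat > fit.py <<'E'
from h import *
from scipy.optimize import least_squares
fs=[viewer.grab_frame(n) for n in('top','scene')]
def rect(cx,cy,w,h,z,n=30):
    t=np.linspace(-.5,.5,n); o=np.ones(n)*.5
    p=np.concatenate([np.c_[t,o],np.c_[t,-o],np.c_[o,t],np.c_[-o,t]])
    return np.c_[cx+p[:,0]*w,cy+p[:,1]*h,np.full(len(p),z)]
model=np.concatenate([rect(c,0,66,84,37) for c in(-102,-34,34,102)]+[rect(c,0,58,76,37) for c in(-102,-34,34,102)]+[rect(0,0,350,100,0,90)])
def pts(p): return R.from_euler('z',p[2],degrees=True).apply(model)+[p[0],p[1],0]
def pj(f,P):
    c=(P-np.array(f['position']))@att(f['attitude']); return np.c_[f['cx']+f['fx']*c[:,0]/c[:,2],f['cy']+f['fy']*c[:,1]/c[:,2]]
dts=[cv2.distanceTransform(255-cv2.Canny(cv2.cvtColor(f['img'],cv2.COLOR_RGB2GRAY),40,100),cv2.DIST_L2,5) for f in fs]
def res(p,ks=(0,1)):
    return np.concatenate([cv2.remap(dts[k],pj(fs[k],pts(p)).astype(np.float32)[None],None,cv2.INTER_LINEAR).ravel() for k in ks])
big=[cv2.resize(f['img'],None,fx=3,fy=3,interpolation=cv2.INTER_CUBIC) for f in fs]
for n,p0 in dict(ass=[532,162,10],test=[544,-225,190]).items():
    for ks in((0,),(1,),(0,1)):
        best=None
        for dx in(-6,0,6):
            for dy in(-6,0,6):
              for da in (-3,0,3):
                s=least_squares(res,np.add(p0,[dx,dy,da]),args=(ks,),loss='soft_l1',f_scale=1,diff_step=1e-4,x_scale=[1,1,.3])
                if best is None or s.cost<best.cost: best=s
        print(n,ks,best.x.round(2),round(best.cost,1))
    for k in(0,1):
        for u in pj(fs[k],pts(best.x)): cv2.circle(big[k],tuple(int(v) for v in (u*3+1)),0,(255,0,0),-1)
cv2.imwrite('pics/ft.png',cv2.resize(big[0][350:1170,430:1600],(800,561),interpolation=cv2.INTER_AREA)[:,:,::-1])
cv2.imwrite('pics/fs.png',cv2.resize(big[1][420:1350,370:1400],None,fx=.64,fy=.64,interpolation=cv2.INTER_AREA)[:,:,::-1])
E
python3 fit.py
```

```text
ass (0,) [525.21 163.42  10.15] 603.3
ass (1,) [521.07 160.84  10.49] 675.6
ass (0, 1) [520.75 162.24  10.47] 1249.7
test (0,) [ 546.4  -223.03  190.02] 1197.2
test (1,) [ 552.05 -225.79  189.86] 841.5
test (0, 1) [ 549.33 -225.5   189.97] 2187.9
```

View pics/ft.png

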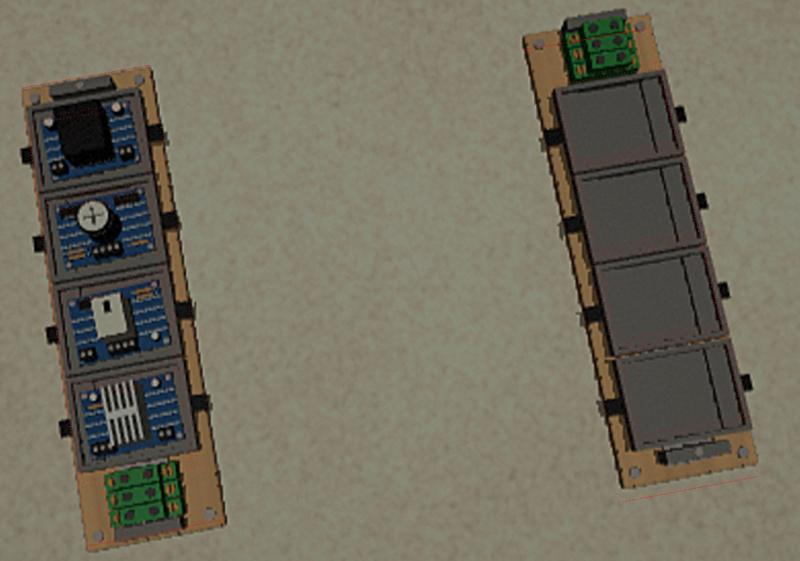

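View pics/fs.png

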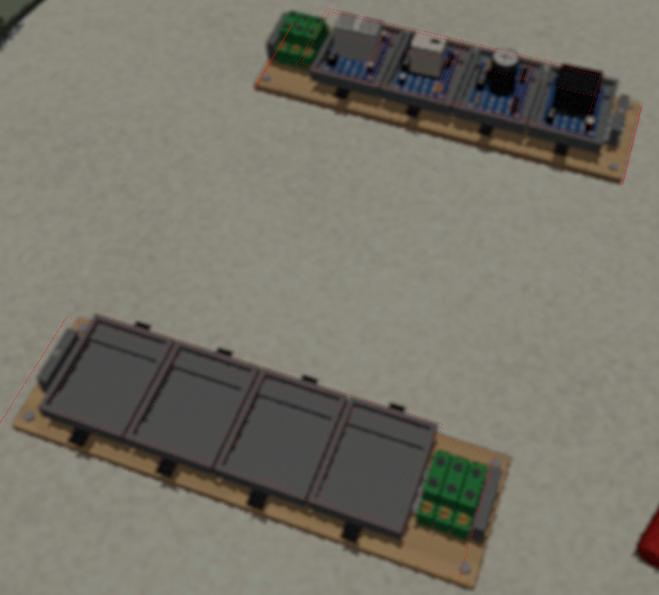

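```bash
python3 - <<'E'
s=open('fit.py').read()
s=s.replace("def pts(p): return R.from_euler('z',p[2],degrees=True).apply(model)","nb=360\ndef pts(p):\n    m=model.copy(); m[-nb:,0]+=p[3]; return R.from_euler('z',p[2],degrees=True).apply(m)")
s=s.replace("ass=[532,162,10],test=[544,-225,190]","ass=[530,162,10,-10],test=[542,-225,190,-10]").replace("[dx,dy,da]","[dx,dy,da,0]").replace("x_scale=[1,1,.3]","x_scale=[1,1,.3,1]")
open('fit.py','w').write(s)
E
python3 fit.py
```

```text
ass (0,) [528.62 163.96  10.16 -10.27] 336.6
ass (1,) [527.79 161.84  10.15  -8.28] 686.1
ass (0, 1) [528.7  163.73  10.16  -9.66] 1058.1
test (0,) [ 543.03 -223.63  189.98  -14.  ] 420.1
test (1,) [ 549.76 -226.    189.8   -10.46] 623.2
test (0, 1) [ 546.06 -226.19  190.05  -10.82] 1351.2
```

View pics/ft.png

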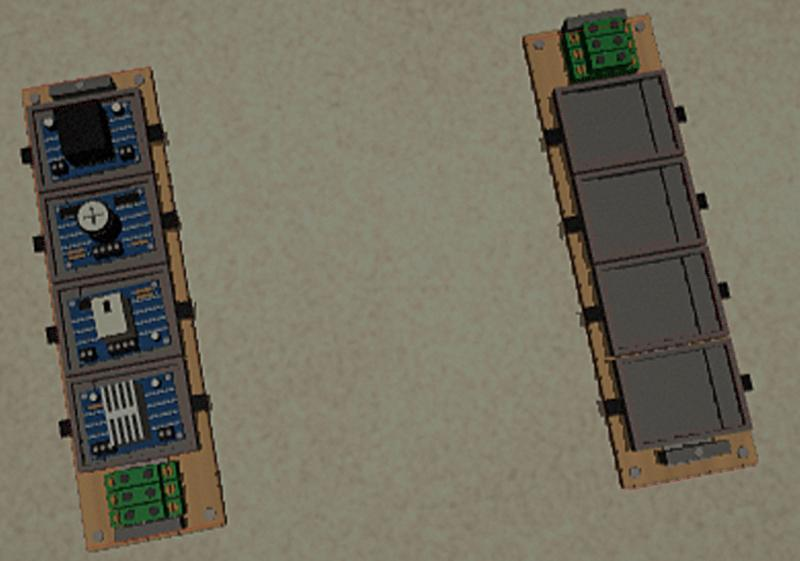

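```bash
cat >> fit.py <<'E'
im=cv2.resize(fs[1]['img'],None,fx=3,fy=3,interpolation=cv2.INTER_CUBIC)
for p,c in(([543.03,-223.63,189.98,-12],(255,0,0)),([549.76,-226,189.8,-10.46],(0,255,0))):
    print(res(p,(1,)).mean(), res(p,(0,)).mean())
    for u in pj(fs[1],pts(p)): cv2.circle(im,tuple(int(v) for v in (u*3+1)),0,c,-1)
cv2.imwrite('pics/fs2.png',im[880:1350,370:1170,::-1])
E
python3 fit.py
```

```text
ass (0,) [ 3.33 -8.06 25.02 -9.92] 0.0
ass (1,) [527.75 161.63  10.15  -8.96] 737.9
ass (0, 1) [528.64 163.78  10.15  -9.52] 1106.2
test (0,) [ 540.65 -226.74  189.97  -19.64] 424.3
test (1,) [ 549.64 -226.46  190.11  -11.59] 599.1
test (0, 1) [ 546.07 -226.09  190.01  -10.76] 1356.1
1.5206367 0.8139924
0.92671674 1.2893485
```

View pics/fs2.png

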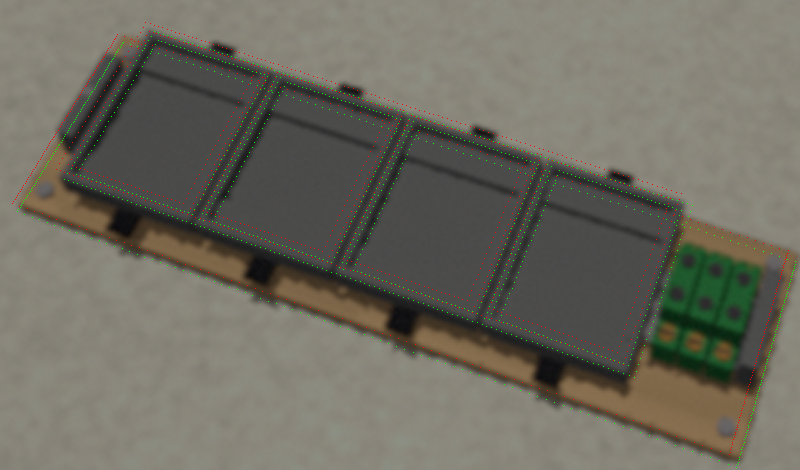

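```bash
python3 - <<'E'
from h import *
ft=viewer.grab_frame('top'); fsn=viewer.grab_frame('scene')
S=[((u+370)/3,(v+880)/3) for u,v in[(150,33),(683,203),(632,372),(66,179)]]
k=3*800/1170
T=[(u/k+430/3,v/k+350/3) for u,v in[(556,89),(665,70),(751,428),(631,450)]]
A=[(u/k+430/3,v/k+350/3) for u,v in[(30,107),(142,89),(199,454),(82,472)]]
for f,C in((fsn,S),(ft,T),(ft,A)):
    P=np.array([ray(f,c,37)[:2] for c in C]); print(P.round(1).tolist(),P.mean(0).round(1),[round(float(np.linalg.norm(P[i]-P[i-1])),1) for i in range(4)])
# full-res enlargements for exact corners
b=cv2.resize(ft['img'][105:370,390:530],None,fx=4,fy=4,interpolation=cv2.INTER_CUBIC)
c=np.concatenate([b[0:380,:],b[680:1060,:]],1)[:, :, ::-1]
cv2.imwrite('pics/tc.png',cv2.resize(c,None,fx=.71,fy=.71) if 0 else np.ascontiguousarray(c)[:, 0:1120])
print(c.shape)
E
python3 - <<'E'
import cv2
i=cv2.imread('pics/tc.png'); 
import numpy as np
# top half left | bottom half right, trim to 800
cv2.imwrite('pics/tc.png',np.concatenate([i[:,60:460],i[:,620:1020]],1))
E
```

```text
[[409.0, -209.6], [672.0, -162.8], [688.6, -243.0], [425.2, -290.2]] [ 548.7 -226.4] [82.1, 267.2, 81.9, 267.6]
[[667.7, -163.3], [682.1, -245.0], [418.3, -290.5], [403.6, -205.5]] [ 542.9 -226.1] [267.4, 82.9, 267.7, 86.2]
[[655.5, 225.1], [669.1, 143.1], [402.6, 95.7], [390.8, 176.6]] [529.5 160.1] [269.1, 83.2, 270.6, 81.7]
(380, 1120, 3)
```

View pics/tc.png

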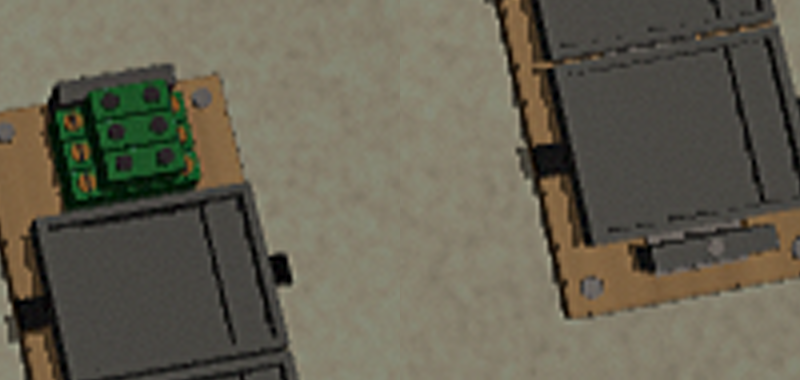

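```bash
cat >> h.py <<'E'
def blues(f,z=33,lo=300,exp=None):
    hsv=cv2.cvtColor(f['img'],cv2.COLOR_RGB2HSV); m=cv2.inRange(hsv,(100,110,40),(125,255,255))
    m=cv2.morphologyEx(m,cv2.MORPH_CLOSE,np.ones((3,3),np.uint8)); out=[]
    for c in cv2.findContours(m,cv2.RETR_EXTERNAL,cv2.CHAIN_APPROX_NONE)[0]:
        if cv2.contourArea(c)<lo: continue
        P=np.array([ray(f,u,z)[:2] for u in c[:,0]],np.float32)
        (a,b),(w,h),t=cv2.minAreaRect(P); out.append([a,b,w,h,t])
    return sorted(out)
E
python3 - <<'E'
from h import *
for n in('top','scene'):
    for o in blues(viewer.grab_frame(n)): print(n,np.round(o,1))
Rz=R.from_euler('z',10.15,degrees=True)
for x in(-102,-34,34,102): print((Rz.apply([x,0,0])[:2]+[529,162.5]).round(1),(-Rz.apply([x,0,0])[:2]+[545.8,-226]).round(1))
E
```

```text
top [430.4 144.6  48.   66.2  12.7]
top [498.9 146.8  47.8  47.8  13.2]
top [522.  408.8  53.2  86.7   4.8]
top [568.8 154.6  48.2  37.3  13. ]
top [630.5 181.1  47.8  66.3  15.1]
scene [457.7 832.8 136.3  54.4  68.7]
scene [533.8 437.9  49.6 193.2   4.9]
scene [735.2 724.1  49.1  68.5  28.7]
[428.6 144.5] [ 646.2 -208. ]
[495.5 156.5] [ 579.3 -220. ]
[562.5 168.5] [ 512.3 -232. ]
[629.4 180.5] [ 445.4 -244. ]
```

```bash
cat > go.py <<'E'
import sys
from h import *
# args: n x y z yaw  [n x y z yaw ...]
s=sensors.state(); p=np.array(s['ee_pos']); r=R.from_euler('xyz',s['ee_rot'],degrees=True)
a=list(map(float,sys.argv[1:]))
for i in range(0,len(a),5):
    n=int(a[i]); t=np.array(a[i+1:i+4]); rt=R.from_euler('xyz',[180,0,a[i+4]],degrees=True)
    w=(r.inv()*rt).as_rotvec()/n; d=(t-p)/n
    for k in range(n):
        rr=r*R.from_rotvec(w*k); print(np.r_[rr.inv().apply(d)/10,w].round(3).tolist())
    p,r=t,rt
E
python3 go.py 12 430.4 144.6 130 192.7 3 430.4 144.6 59 192.7
```

```text
[-2.882, -2.34, 0.816, 0.0, -0.0, -0.05]
[-2.761, -2.482, 0.816, 0.0, -0.0, -0.05]
[-2.633, -2.617, 0.816, 0.0, -0.0, -0.05]
[-2.498, -2.746, 0.816, 0.0, -0.0, -0.05]
[-2.357, -2.868, 0.816, 0.0, -0.0, -0.05]
[-2.211, -2.983, 0.816, 0.0, -0.0, -0.05]
[-2.058, -3.09, 0.816, 0.0, -0.0, -0.05]
[-1.9, -3.189, 0.816, 0.0, -0.0, -0.05]
[-1.738, -3.281, 0.816, 0.0, -0.0, -0.05]
[-1.571, -3.364, 0.816, 0.0, -0.0, -0.05]
[-1.4, -3.438, 0.816, 0.0, -0.0, -0.05]
[-1.226, -3.504, 0.816, 0.0, -0.0, -0.05]
[0.0, -0.0, 2.367, 0.0, 0.0, 0.0]
[0.0, -0.0, 2.367, 0.0, 0.0, 0.0]
[0.0, -0.0, 2.367, 0.0, 0.0, 0.0]
```

Request:
step_arm(
  plan=[-2.88,-2.34,0.8,0,0,-0.05,-2.76,-2.48,0.8,0,0,-0.05,-2.63,-2.62,0.8,0,0,-0.05,-2.5,-2.75,0.8,0,0,-0.05,-2.36,-2.87,0.8,0,0,-0.05],
  hand=9.0,
  newtons=25,
)

```text
time_s: 1.72
ee_pos: [304.4, 370.1, 187.8]
ee_rot: [180.0, 0.0, 172.7]
force: [0.5, 0.6, -0.8]
gripper_width: 90.1
gripper_force: 0.0
```

Request:
step_arm(
  plan=[-2.21,-2.98,0.8,0,0,-0.05,-2.06,-3.09,0.8,0,0,-0.05,-1.9,-3.19,0.8,0,0,-0.05,-1.74,-3.28,0.8,0,0,-0.05,-1.57,-3.36,0.8,0,0,-0.05],
)

```text
time_s: 2.13
ee_pos: [394.6, 207.7, 147.9]
ee_rot: [180.0, 0.1, -173.0]
force: [-0.1, 1.3, -0.1]
gripper_width: 90.1
gripper_force: 0.0
```

Request:
step_arm(
  plan=[-1.4,-3.44,0.8,0,0,-0.05,-1.23,-3.5,0.8,0,0,-0.05,0,0,0,0,0,0],
)

```text
time_s: 2.38
ee_pos: [432.0, 139.6, 130.9]
ee_rot: [-179.9, -0.0, -167.7]
force: [-0.4, -0.3, 0.1]
gripper_width: 90.2
gripper_force: 0.0
```

```bash
python3 go.py 4 430.4 144.6 59 192.7; python3 -c "
from h import *
s=sensors.state();print(s['time_s'],s['ee_pos'],s['ee_rot'],s['qpos'])"
```

```text
[0.011, 0.133, 1.798, -0.001, -0.0, -0.002]
[0.011, 0.132, 1.798, -0.001, -0.0, -0.002]
[0.011, 0.131, 1.798, -0.001, -0.0, -0.002]
[0.011, 0.13, 1.798, -0.001, -0.0, -0.002]
2.3833 [431.96730215 139.64935921 130.93977346] [-1.79868163e+02 -3.76072702e-02 -1.67676034e+02] [ 16.55501344  12.79003173 113.0895752   -0.15874936  54.16772902
 -85.67600886]
```

Request:
step_arm(
  plan=[0.01,0.13,1.8,0,0,0,0.01,0.13,1.8,0,0,0,0.01,0.13,1.8,0,0,0,0.01,0.13,1.8,0,0,-0.006,0,0,0,0,0,0],
)

```text
time_s: 2.8
ee_pos: [426.2, 149.2, 57.6]
ee_rot: [-180.0, -0.3, -167.1]
force: [-0.1, -0.2, 0.6]
gripper_width: 89.7
gripper_force: 0.0
```

Request:
step_arm(
  plan=[0,0,0,0,0,0,0,0,0,0,0,0,0,0,0,0,0,0,0,0,0,0,0,0,0,0,0,0,0,0],
  hand=0,
)

```text
time_s: 3.22
ee_pos: [429.0, 149.6, 60.8]
ee_rot: [180.0, 0.1, -167.1]
force: [-0.8, 0.0, 0.7]
gripper_width: 59.7
gripper_force: 0.0
```

Request:
step_arm(
  plan=[-0.03,-0.52,0.15,0,0,0,0,0,0,0,0,0,0,0,0,0,0,0,0,0,0,0,0,0,0,0,0,0,0,0],
)

```text
time_s: 3.63
ee_pos: [429.9, 144.3, 58.4]
ee_rot: [180.0, -0.0, -167.1]
force: [-0.1, 0.0, 0.6]
gripper_width: 26.0
gripper_force: 0.0
```

Request:
step_arm(
  plan=[0,0,0,0,0,0,0,0,0,0,0,0,0,0,0,0,0,0],
)

```text
time_s: 3.88
ee_pos: [429.9, 144.4, 58.4]
ee_rot: [180.0, 0.0, -167.1]
force: [-0.5, -0.2, 0.0]
gripper_width: 21.7
gripper_force: 25.0
```

```bash
python3 go.py 4 430 144.5 125 192.7 10 646.2 -208 115 190.1; python3 -c "
from h import *
s=sensors.state();print(s['time_s'],s['ee_pos'],s['ee_rot'],s['gripper_width'],s['gripper_force'],s['force'])"
```

```text
[-0.002, 0.003, -1.664, 0.0, 0.0, 0.001]
[-0.002, 0.003, -1.664, 0.0, 0.0, 0.001]
[-0.002, 0.003, -1.664, 0.0, 0.0, 0.001]
[-0.002, 0.003, -1.664, 0.0, 0.0, 0.001]
[-1.334, -3.914, 0.1, -0.0, -0.0, 0.005]
[-1.352, -3.908, 0.1, -0.0, -0.0, 0.005]
[-1.37, -3.902, 0.1, -0.0, -0.0, 0.005]
[-1.387, -3.896, 0.1, -0.0, -0.0, 0.005]
[-1.405, -3.889, 0.1, -0.0, -0.0, 0.005]
[-1.423, -3.883, 0.1, -0.0, -0.0, 0.005]
[-1.44, -3.876, 0.1, -0.0, -0.0, 0.005]
[-1.458, -3.87, 0.1, -0.0, -0.0, 0.005]
[-1.475, -3.863, 0.1, -0.0, -0.0, 0.005]
[-1.493, -3.856, 0.1, -0.0, -0.0, 0.005]
3.8833 [429.94962433 144.38195233  58.43581353] [ 1.79999751e+02  2.16045968e-03 -1.67092004e+02] 21.693311760324246 24.99738246202469 [-0.49731554 -0.19105357  0.02754364]
```

Request:
step_arm(
  plan=[0,0,-1,0,0,0,0,0,-1.8,0,0,0,0,0,-1.8,0,0,0,0,0,-1.8,0,0,0,0,-1,-0.3,0,0,0],
  newtons=35,
)

```text
time_s: 4.3
ee_pos: [433.7, 135.8, 127.8]
ee_rot: [179.9, 0.3, -167.0]
force: [-0.0, 0.1, -0.6]
gripper_width: 22.0
gripper_force: 35.0
```

Request:
step_arm(
  plan=[-0.9,-2.6,0,0,0,0.003,-0.9,-2.6,0,0,0,0.003,-0.9,-2.6,0,0,0,0.003,-0.92,-2.6,0,0,0,0.003,-0.93,-2.6,0,0,0,0.003],
)

```text
time_s: 4.72
ee_pos: [504.8, 15.7, 124.5]
ee_rot: [180.0, -0.1, -168.0]
force: [-0.1, -0.5, -0.9]
gripper_width: 22.1
gripper_force: 35.0
```

Request:
step_arm(
  plan=[-0.93,-2.6,0,0,0,0.003,-0.94,-2.6,0,0,0,0.003,-0.95,-2.59,0,0,0,0.003,-0.96,-2.58,0,0,0,0.003,-0.97,-2.58,0,0,0,0.003],
)

```text
time_s: 5.13
ee_pos: [577.4, -101.5, 124.1]
ee_rot: [180.0, -0.1, -168.8]
force: [0.1, -0.1, -0.9]
gripper_width: 21.7
gripper_force: 35.0
```

Request:
step_arm(
  plan=[-0.97,-2.58,0,0,0,0.003,-0.98,-2.58,0,0,0,0.003,-0.98,-2.58,0,0,0,0.003,-0.98,-2.57,0,0,0,0.003,-0.98,-1.57,0,0,0,0.003],
)

```text
time_s: 5.55
ee_pos: [648.0, -210.4, 123.7]
ee_rot: [-180.0, -0.1, -169.8]
force: [-0.1, -0.3, -1.1]
gripper_width: 21.5
gripper_force: 35.0
```

Request:
step_arm(
  plan=[0,0,0,0,0,0,0,0,0,0,0,0,0,0,0,0,0,0],
)

```text
time_s: 5.8
ee_pos: [646.8, -206.7, 124.2]
ee_rot: [179.9, -0.1, -169.7]
force: [-0.4, 0.3, -1.4]
gripper_width: 21.5
gripper_force: 35.0
```

```bash
python3 go.py 3 646.2 -208 76 190.1; python3 -c "
from h import *
s=sensors.state();print(s['time_s'],s['ee_pos'],s['ee_rot'],s['gripper_width'],s['gripper_force'],s['force'])
zb=s['ee_pos'][2]-27.4+2
f=viewer.grab_frame('top');print(blues(f,zb))
g=viewer.grab_frame('scene');print(blues(g,zb,200))
save(f,'t1.png');save(g,'s1.png')"
```

```text
[0.023, -0.043, 1.606, 0.001, -0.001, 0.001]
[0.024, -0.042, 1.606, 0.001, -0.001, 0.001]
[0.026, -0.041, 1.606, 0.001, -0.001, 0.001]
5.8 [ 646.78433009 -206.6747343   124.17595434] [ 1.79898905e+02 -1.38603270e-01 -1.69681241e+02] 21.455841481304038 34.997438192367554 [-0.36366272  0.27240834 -1.36053329]
[[487.6606140136719, 142.27110290527344, 44.30543518066406, 60.85682678222656, 13.351896286010742], [511.07415771484375, 374.6718444824219, 48.92524337768555, 81.14299011230469, 4.8223772048950195], [551.1229858398438, 154.00958251953125, 44.425682067871094, 60.838260650634766, 12.725736618041992], [611.3076171875, 165.9315948486328, 44.28823471069336, 60.54853439331055, 13.692180633544922]]
[[489.7051086425781, 703.6907958984375, 122.70726013183594, 48.6396598815918, 68.78797912597656], [556.7963256835938, 371.464599609375, 44.16059494018555, 125.49810028076172, 5.345497131347656], [740.399169921875, 605.4292602539062, 44.10255432128906, 61.78490447998047, 28.65863609313965]]
```

Request:
step_arm(
  plan=[0.02,-0.04,1.6,0,0,0,0.02,-0.04,1.6,0,0,0,0.02,-0.04,1.6,0,0,0,0,0,0,0,0,0,0,0,0,0,0,0],
)

```text
time_s: 6.32
ee_pos: [646.8, -207.4, 77.0]
ee_rot: [179.9, -0.1, -169.6]
force: [-0.6, -0.5, -1.3]
gripper_width: 21.8
gripper_force: 35.0
```

```bash
python3 -c "
from h import *
s=sensors.state();print(s['ee_pos'],s['ee_rot'],s['force'])
f=viewer.grab_frame('top');g=viewer.grab_frame('scene')
a=cv2.resize(f['img'][105:225,380:510],None,fx=4,fy=4,interpolation=cv2.INTER_CUBIC)[:,:400]
a=cv2.resize(f['img'][110:230,400:500],None,fx=4,fy=4,interpolation=cv2.INTER_CUBIC)
b=cv2.resize(g['img'][330:450,300:400],None,fx=4,fy=4,interpolation=cv2.INTER_CUBIC)
cv2.imwrite('pics/h1.png',np.concatenate([a,b],1)[:,:,::-1])"
```

```text
[ 646.83341088 -207.3952456    76.96509447] [ 1.79932244e+02 -1.03404899e-01 -1.69625573e+02] [-0.59862976 -0.52749013 -1.32772288]
```

View pics/h1.png

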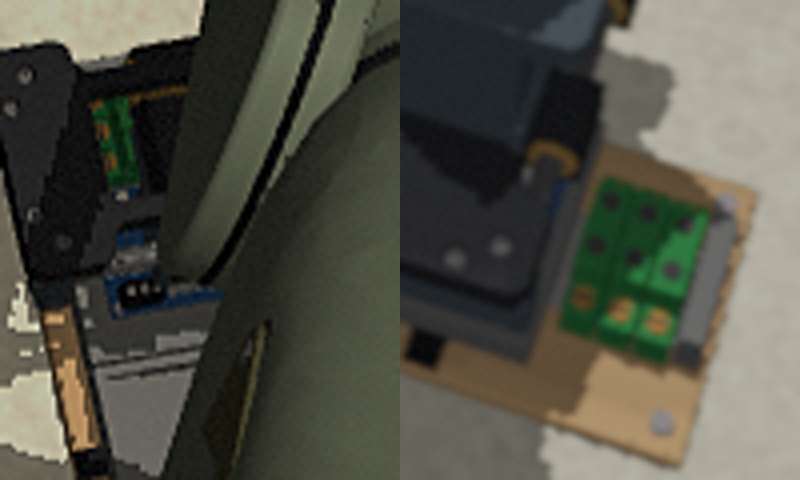

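```bash
python3 -c "
from h import *
f=viewer.grab_frame('top');g=viewer.grab_frame('scene')
T=lambda u,v:(400+u/4-.4,110+v/4-.4)
S=lambda u,v:(300+(u-400)/4-.4,330+v/4-.4)
print('corner',ray(f,T(113,318),49.6)); print('edge right',ray(f,T(222,296),49.6))
print('divider',ray(f,T(105,362),37),ray(f,T(105,378),37),ray(f,T(200,348),37))
print('pred',proj(f,[617.7,-179,49.6]),T(113,318))
print('scene edge', ray(g,S(563,183),51.6), ray(g,S(540,258),51.6), 'tray outer',ray(g,S(600,145),37),ray(g,S(530,363),37),ray(g,S(533,350),37))
"
```

```text
corner [ 618.17282983 -179.22424017   49.6       ]
edge right [ 626.44498662 -220.07670578   49.6       ]
divider [ 604.74737919 -178.11502309   37.        ] [ 598.56463807 -177.85239138   37.        ] [ 609.99918744 -214.01836087   37.        ]
pred [np.float64(427.71252575834563), np.float64(189.40853960708)] (427.85, 189.1)
scene edge [ 671.7914378  -195.10160221   51.6       ] [ 677.3067484  -221.43229334   51.6       ] tray outer [ 673.62772817 -170.11745696   37.        ] [ 688.37058769 -247.60944606   37.        ] [ 687.22419844 -243.45175935   37.        ]
```

```bash
cat > fit2.py <<'E'
from h import *
from scipy.optimize import minimize
f=viewer.grab_frame('top'); f['img']=cv2.imread('pics/top0.png')[:,:,::-1].copy()
g=cv2.GaussianBlur(cv2.cvtColor(f['img'],cv2.COLOR_RGB2GRAY),(0,0),.7).astype(np.float32)
mag=np.hypot(cv2.Sobel(g,5,1,0),cv2.Sobel(g,5,0,1)); mag=np.minimum(mag,120)
def seg(a,b,z,n=150): t=np.linspace(.02,.98,n)[:,None]; return np.c_[np.array(a)*(1-t)+np.array(b)*t,np.full(n,z)]
def pj(P):
    c=(P-np.array(f['position']))@att(f['attitude']); return np.c_[f['cx']+f['fx']*c[:,0]/c[:,2],f['cy']+f['fy']*c[:,1]/c[:,2]]
def box(x0,x1,y,z): return [seg((x0,-y),(x1,-y),z),seg((x0,y),(x1,y),z),seg((x0,-y),(x0,y),z),seg((x1,-y),(x1,y),z)]
rim=np.concatenate(box(-135,135,42,37)); base0=[seg((-175,-50),(175,-50),0),seg((-175,50),(175,50),0)]
base=np.concatenate(base0)
def score(m,p): 
    q=R.from_euler('z',p[2],degrees=True).apply(m)+[p[0],p[1],0]
    return cv2.remap(mag,pj(q).astype(np.float32)[None],None,cv2.INTER_LINEAR).mean()
for n,c in dict(ass=(529,162.5,10.1),test=(544,-225,190)).items():
    for nm,m in(('rim',rim),('base',base)):
        L=[(score(m,(x,y,a)),x,y,a) for x in np.arange(c[0]-6,c[0]+7,.5) for y in np.arange(c[1]-6,c[1]+7,.5) for a in np.arange(c[2]-.6,c[2]+.7,.2)]
        L.sort(reverse=True); print(n,nm,np.round(L[:1],1).tolist())
        out=[]
        for l in L:
            if all(abs(l[1]-o[1])+abs(l[2]-o[2])>2.5 for o in out): out.append(l)
            if len(out)==4: break
        print(np.round(out,1).tolist())
E
python3 fit2.py
```

```text
ass rim [[105.3, 530.5, 164.0, 10.5]]
[[105.3, 530.5, 164.0, 10.5], [104.9, 528.0, 163.5, 10.5], [99.7, 531.5, 160.0, 10.5], [99.0, 528.5, 159.5, 10.5]]
ass base [[106.2, 527.0, 162.5, 10.5]]
[[106.2, 527.0, 162.5, 10.5], [106.2, 523.5, 163.0, 9.9], [105.9, 529.5, 163.0, 10.5], [105.4, 532.0, 163.5, 10.5]]
test rim [[107.5, 544.0, -226.5, 190.0]]
[[107.5, 544.0, -226.5, 190.0], [101.9, 540.5, -227.0, 190.0], [100.4, 543.0, -223.0, 190.0], [100.3, 542.5, -220.0, 190.0]]
test base [[108.8, 550.5, -229.0, 190.0]]
[[108.8, 550.5, -229.0, 190.0], [108.1, 547.5, -229.5, 190.0], [107.4, 545.0, -230.0, 190.0], [106.8, 542.5, -230.5, 190.0]]
```

Request:
step_arm(
  plan=[0.29,-0.09,0,0,0,0.004,0,0,0.6,0,0,0,0,0,0.6,0,0,0,0,0,0.5,0,0,0,0,0,0,0,0,0],
)

```text
time_s: 6.98
ee_pos: [644.3, -209.6, 58.9]
ee_rot: [179.9, -0.1, -169.9]
force: [0.6, 0.1, -1.3]
gripper_width: 22.1
gripper_force: 35.0
```

Request:
step_arm(
  plan=[0,0,0.13,0,0,0,0,0,0,0,0,0],
)

```text
time_s: 7.15
ee_pos: [644.9, -209.6, 58.8]
ee_rot: [180.0, -0.0, -169.9]
force: [0.5, 0.7, -0.3]
gripper_width: 21.7
gripper_force: 35.0
```

Request:
step_arm(
  plan=[0,0,0,0,0,0,0,0,0,0,0,0,0,0,0,0,0,0,0,0,0,0,0,0,0,0,-0.5,0,0,0],
  hand=5.5,
)

```text
time_s: 7.57
ee_pos: [644.4, -209.5, 63.5]
ee_rot: [179.9, -0.1, -169.9]
force: [-1.2, -0.3, 0.1]
gripper_width: 52.2
gripper_force: 0.0
```

```bash
python3 go.py 3 644.5 -209.6 110 190.1 13 496.8 155.7 110 193.2; python3 -c "
from h import *
s=sensors.state();print(s['ee_pos'],s['gripper_width'])"
```

```text
[-0.001, -0.003, -1.551, 0.0, -0.001, -0.0]
[-0.001, -0.004, -1.551, 0.0, -0.001, -0.0]
[-0.002, -0.004, -1.551, 0.0, -0.001, -0.0]
[0.626, 2.966, 0.0, 0.0, 0.0, -0.004]
[0.613, 2.968, 0.0, 0.0, 0.0, -0.004]
[0.601, 2.971, 0.0, 0.0, 0.0, -0.004]
[0.589, 2.973, 0.0, 0.0, 0.0, -0.004]
[0.576, 2.976, 0.0, 0.0, 0.0, -0.004]
[0.564, 2.978, 0.0, 0.0, 0.0, -0.004]
[0.552, 2.98, 0.0, 0.0, 0.0, -0.004]
[0.539, 2.983, 0.0, 0.0, 0.0, -0.004]
[0.527, 2.985, 0.0, 0.0, 0.0, -0.004]
[0.514, 2.987, 0.0, 0.0, 0.0, -0.004]
[0.502, 2.989, 0.0, 0.0, 0.0, -0.004]
[0.489, 2.991, 0.0, 0.0, 0.0, -0.004]
[0.477, 2.993, 0.0, 0.0, 0.0, -0.004]
[ 644.38710537 -209.47679979   63.46209837] 52.22350128533932
```

Request:
step_arm(
  plan=[0,0,-1.5,0,0,0,0,0,-1.5,0,0,0,0,0,-1.6,0,0,0,0.63,2.97,0,0,0,-0.004,0.61,2.97,0,0,0,-0.004],
)

```text
time_s: 7.98
ee_pos: [623.3, -154.3, 111.8]
ee_rot: [-179.9, 0.2, -169.6]
force: [-0.8, 1.6, -0.3]
gripper_width: 54.8
gripper_force: 0.0
```

Request:
step_arm(
  plan=[0.6,2.97,0,0,0,-0.004,0.59,2.97,0,0,0,-0.004,0.58,2.98,0,0,0,-0.004,0.56,2.98,0,0,0,-0.004,0.55,2.98,0,0,0,-0.004],
)

```text
time_s: 8.4
ee_pos: [565.1, -11.7, 110.8]
ee_rot: [-180.0, 0.1, -168.3]
force: [0.4, 0.7, -0.4]
gripper_width: 54.9
gripper_force: 0.0
```

Request:
step_arm(
  plan=[0.54,2.98,0,0,0,-0.004,0.53,2.98,0,0,0,-0.004,0.51,2.99,0,0,0,-0.004,0.5,2.99,0,0,0,-0.004,0.49,2.99,0,0,0,-0.004],
)

```text
time_s: 8.82
ee_pos: [508.5, 129.0, 110.8]
ee_rot: [180.0, 0.1, -167.1]
force: [-0.2, -0.3, 0.4]
gripper_width: 55.2
gripper_force: 0.0
```

Request:
step_arm(
  plan=[0.48,2.99,0,0,0,-0.004,0,0,0,0,0,0,0,0,0,0,0,0,0,0,0,0,0,0],
)

```text
time_s: 9.15
ee_pos: [498.0, 155.6, 110.6]
ee_rot: [-180.0, 0.1, -166.9]
force: [0.0, -0.5, -0.8]
gripper_width: 55.1
gripper_force: 0.0
```

```bash
python3 go.py 3 496.8 155.7 58.6 193.2; python3 -c "
from h import *
s=sensors.state();print(s['time_s'],s['ee_pos'],s['ee_rot'],s['gripper_width'])
f=viewer.grab_frame('top');save(f,'t2.png')
print(np.round(blues(f),1))"
```

```text
[0.04, 0.013, 1.733, -0.0, 0.0, -0.001]
[0.04, 0.013, 1.733, -0.0, 0.0, -0.001]
[0.039, 0.013, 1.733, -0.0, 0.0, -0.001]
9.15 [498.0150302  155.59249594 110.58646842] [-1.79983746e+02  5.42142528e-02 -1.66893355e+02] 55.06463446661191
[]
```

Request:
step_arm(
  plan=[0.03,0.01,1.75,0,0,0,0.03,0.01,1.75,0,0,0,0.03,0.01,1.7,0,0,0,0,0,0,0,0,0],
)

```text
time_s: 9.53
ee_pos: [497.5, 154.7, 56.9]
ee_rot: [180.0, -0.0, -167.1]
force: [0.9, 0.3, 2.5]
gripper_width: 55.1
gripper_force: 1.2
```

Request:
step_arm(
  plan=[0,0,0,0,0,0,0,0,0,0,0,0,0,0,0,0,0,0,0,0,0,0,0,0,0,0,0,0,0,0],
  hand=0,
)

```text
time_s: 9.95
ee_pos: [496.8, 155.6, 58.3]
ee_rot: [180.0, 0.0, -166.9]
force: [-0.4, -0.0, -0.8]
gripper_width: 24.8
gripper_force: 0.0
```

Request:
step_arm(
  plan=[0,0,0,0,0,0,0,0,0,0,0,0],
)

```text
time_s: 10.12
ee_pos: [496.8, 155.7, 58.3]
ee_rot: [-180.0, 0.0, -166.9]
force: [-0.9, -0.4, 0.5]
gripper_width: 20.7
gripper_force: 35.0
```

View pics/t2.png

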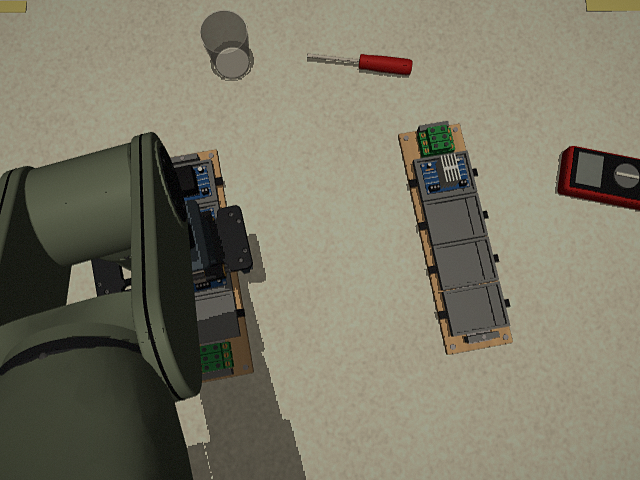

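```bash
python3 go.py 3 496.8 155.7 120 193.2 14 577.5 -220.4 112 190; python3 -c "
from h import *
s=sensors.state();print(s['time_s'],s['ee_pos'],s['ee_rot'],s['gripper_width'],s['gripper_force'])"
```

```text
[-0.001, -0.002, -2.056, -0.0, 0.0, -0.001]
[-0.001, -0.002, -2.056, -0.0, 0.0, -0.001]
[-0.001, -0.002, -2.056, -0.0, 0.0, -0.001]
[0.052, -2.747, 0.057, -0.0, -0.0, 0.004]
[0.041, -2.747, 0.057, -0.0, -0.0, 0.004]
[0.03, -2.747, 0.057, -0.0, -0.0, 0.004]
[0.019, -2.748, 0.057, -0.0, -0.0, 0.004]
[0.008, -2.748, 0.057, -0.0, -0.0, 0.004]
[-0.003, -2.748, 0.057, -0.0, -0.0, 0.004]
[-0.014, -2.748, 0.057, -0.0, -0.0, 0.004]
[-0.024, -2.747, 0.057, -0.0, -0.0, 0.004]
[-0.035, -2.747, 0.057, -0.0, -0.0, 0.004]
[-0.046, -2.747, 0.057, -0.0, -0.0, 0.004]
[-0.057, -2.747, 0.057, -0.0, -0.0, 0.004]
[-0.068, -2.747, 0.057, -0.0, -0.0, 0.004]
[-0.079, -2.746, 0.057, -0.0, -0.0, 0.004]
[-0.09, -2.746, 0.057, -0.0, -0.0, 0.004]
10.1167 [496.76456257 155.74033331  58.3191761 ] [-1.79990531e+02  1.42370758e-02 -1.66913515e+02] 20.68615716248981 35.00019907951355
```

Request:
step_arm(
  plan=[0,0,-1,0,0,0,0,0,-2,0,0,0,0,0,-2,0,0,0,0,-0.5,-1.1,0,0,0,0.05,-2.2,0,0,0,0.004],
)

```text
time_s: 10.53
ee_pos: [504.0, 131.6, 122.6]
ee_rot: [179.9, 0.4, -167.0]
force: [1.2, -0.1, -0.1]
gripper_width: 20.9
gripper_force: 35.0
```

Request:
step_arm(
  plan=[0.05,-2.75,0.05,0,0,0.004,0.04,-2.75,0.05,0,0,0.004,0.03,-2.75,0.05,0,0,0.004,0.02,-2.75,0.05,0,0,0.004,0.01,-2.75,0.05,0,0,0.004],
)

```text
time_s: 10.95
ee_pos: [530.5, -6.3, 117.4]
ee_rot: [180.0, 0.0, -168.3]
force: [0.0, -0.5, -0.1]
gripper_width: 20.7
gripper_force: 35.0
```

Request:
step_arm(
  plan=[0,-2.75,0.05,0,0,0.004,-0.02,-2.75,0.05,0,0,0.004,-0.03,-2.75,0.05,0,0,0.004,-0.04,-2.75,0.05,0,0,0.004,-0.05,-2.75,0.05,0,0,0.004],
)

```text
time_s: 11.37
ee_pos: [558.7, -141.0, 114.8]
ee_rot: [180.0, 0.0, -169.5]
force: [-0.2, 0.1, -0.6]
gripper_width: 20.6
gripper_force: 35.0
```

Request:
step_arm(
  plan=[-0.06,-2.75,0.05,0,0,0.004,-0.08,-2.75,0.05,0,0,0.004,-0.09,-2.75,0.05,0,0,0.004,0,0,0,0,0,0,0,0,0,0,0,0],
)

```text
time_s: 11.78
ee_pos: [575.6, -221.6, 112.9]
ee_rot: [180.0, 0.0, -170.3]
force: [0.1, 0.0, -0.6]
gripper_width: 20.7
gripper_force: 35.0
```

Request:
step_arm(
  plan=[0,0,0,0,0,0,0,0,0,0,0,0],
)

```text
time_s: 11.95
ee_pos: [575.3, -219.5, 112.8]
ee_rot: [180.0, -0.0, -170.1]
force: [0.1, -0.5, -0.4]
gripper_width: 20.8
gripper_force: 35.0
```

```bash
python3 go.py 5 577.5 -220.4 60 190
```

```text
[-0.041, -0.027, 1.056, 0.0, -0.0, -0.0]
[-0.041, -0.027, 1.056, 0.0, -0.0, -0.0]
[-0.041, -0.027, 1.056, 0.0, -0.0, -0.0]
[-0.04, -0.027, 1.056, 0.0, -0.0, -0.0]
[-0.04, -0.026, 1.056, 0.0, -0.0, -0.0]
```

Request:
step_arm(
  plan=[-0.04,-0.02,1.2,0,0,0,-0.04,-0.02,1.4,0,0,0,-0.04,-0.02,1.2,0,0,0,-0.04,-0.02,0.7,0,0,0,-0.04,-0.02,0.5,0,0,0],
)

```text
time_s: 12.37
ee_pos: [577.3, -220.3, 61.6]
ee_rot: [179.9, -0.1, -170.1]
force: [0.3, -0.7, -1.0]
gripper_width: 20.6
gripper_force: 35.0
```

Request:
step_arm(
  plan=[0,0,0.35,0,0,0,0,0,0,0,0,0,0,0,0,0,0,0],
)

```text
time_s: 12.62
ee_pos: [578.0, -221.2, 59.5]
ee_rot: [-180.0, 0.0, -170.1]
force: [-0.2, -0.4, -0.5]
gripper_width: 20.5
gripper_force: 35.0
```

Request:
step_arm(
  plan=[-0.02,0.03,0.11,0,0,0,0,0,0,0,0,0],
)

```text
time_s: 12.78
ee_pos: [578.2, -221.0, 58.4]
ee_rot: [-180.0, 0.1, -170.1]
force: [0.0, -0.8, -0.3]
gripper_width: 21.0
gripper_force: 35.0
```

Request:
step_arm(
  plan=[0,0,0,0,0,0,0,0,0,0,0,0,0,0,0,0,0,0,0,0,0,0,0,0,0,0,-0.5,0,0,0],
  hand=5.5,
)

```text
time_s: 13.2
ee_pos: [577.2, -220.6, 62.3]
ee_rot: [179.9, -0.1, -170.1]
force: [-1.3, 0.2, -1.0]
gripper_width: 51.1
gripper_force: 0.0
```

```bash
python3 go.py 3 577.5 -220.5 110 190.1 14 565.6 168.5 110 193; python3 -c "
from h import *
s=sensors.state();print(s['ee_pos'],s['gripper_width'])"
```

```text
[-0.008, 0.004, -1.59, 0.0, -0.001, -0.001]
[-0.008, 0.004, -1.59, 0.0, -0.001, -0.001]
[-0.009, 0.003, -1.59, 0.0, -0.001, -0.001]
[-0.404, 2.75, 0.0, 0.0, 0.0, -0.004]
[-0.414, 2.749, 0.0, 0.0, 0.0, -0.004]
[-0.423, 2.747, 0.0, 0.0, 0.0, -0.004]
[-0.433, 2.746, 0.0, 0.0, 0.0, -0.004]
[-0.443, 2.744, 0.0, 0.0, 0.0, -0.004]
[-0.453, 2.743, 0.0, 0.0, 0.0, -0.004]
[-0.463, 2.741, 0.0, 0.0, 0.0, -0.004]
[-0.473, 2.739, 0.0, 0.0, 0.0, -0.004]
[-0.483, 2.738, 0.0, 0.0, 0.0, -0.004]
[-0.493, 2.736, 0.0, 0.0, 0.0, -0.004]
[-0.503, 2.734, 0.0, 0.0, 0.0, -0.004]
[-0.513, 2.732, 0.0, 0.0, 0.0, -0.004]
[-0.522, 2.73, 0.0, 0.0, 0.0, -0.004]
[-0.532, 2.728, 0.0, 0.0, 0.0, -0.004]
[ 577.20812582 -220.62404607   62.30212595] 51.07262981444896
```

Request:
step_arm(
  plan=[0,0,-1.5,0,0,0,0,0,-1.6,0,0,0,0,0,-1.6,0,0,0,-0.4,2.75,0,0,0,-0.004,-0.41,2.75,0,0,0,-0.004],
)

```text
time_s: 13.62
ee_pos: [577.2, -166.1, 111.7]
ee_rot: [-179.9, 0.2, -169.8]
force: [-0.1, 1.0, -0.5]
gripper_width: 54.8
gripper_force: 0.0
```

Request:
step_arm(
  plan=[-0.42,2.75,0,0,0,-0.004,-0.43,2.75,0,0,0,-0.004,-0.44,2.74,0,0,0,-0.004,-0.45,2.74,0,0,0,-0.004,-0.46,2.74,0,0,0,-0.004],
)

```text
time_s: 14.03
ee_pos: [572.2, -25.1, 110.6]
ee_rot: [-180.0, 0.0, -168.5]
force: [0.6, 0.0, -0.7]
gripper_width: 55.1
gripper_force: 0.0
```

Request:
step_arm(
  plan=[-0.47,2.74,0,0,0,-0.004,-0.48,2.74,0,0,0,-0.004,-0.49,2.74,0,0,0,-0.004,-0.5,2.73,0,0,0,-0.004,-0.51,2.73,0,0,0,-0.004],
)

```text
time_s: 14.45
ee_pos: [567.9, 113.9, 110.6]
ee_rot: [180.0, 0.0, -167.4]
force: [0.4, -0.9, -0.2]
gripper_width: 55.2
gripper_force: 0.0
```

Request:
step_arm(
  plan=[-0.52,2.73,0,0,0,-0.004,-0.53,2.73,0,0,0,-0.004,0,0,0,0,0,0,0,0,0,0,0,0,0,0,0,0,0,0],
)

```text
time_s: 14.87
ee_pos: [566.1, 167.7, 110.2]
ee_rot: [-180.0, -0.0, -166.9]
force: [-0.4, 0.0, -0.4]
gripper_width: 54.9
gripper_force: 0.0
```

```bash
python3 go.py 4 565.6 168.5 58.6 193; python3 -c "
from h import *
s=sensors.state();print(s['time_s'],s['ee_pos'],s['ee_rot'],s['gripper_width'])
f=viewer.grab_frame('top');save(f,'t3.png')
print(np.round(blues(f,33,100),1))"
```

```text
[0.006, 0.024, 1.29, -0.0, -0.0, 0.0]
[0.007, 0.023, 1.29, -0.0, -0.0, 0.0]
[0.007, 0.023, 1.29, -0.0, -0.0, 0.0]
[0.007, 0.023, 1.29, -0.0, -0.0, 0.0]
14.8667 [566.06985065 167.66327502 110.19879861] [-1.79973547e+02 -9.44700987e-03 -1.66900882e+02] 54.87434040952881
[[ 557.6  146.7   21.9   26.3   12.6]
 [ 574.6 -201.4   47.5   26.9    9.8]
 [ 580.5 -242.7   44.4   21.6    8.9]
 [ 641.7 -187.9   47.1   23.1    9.8]
 [ 653.4 -236.3   41.2    9.7   10.5]]
```

Request:
step_arm(
  plan=[0.01,0.02,1.6,0,0,0,0.01,0.02,1.6,0,0,0,0,0.02,1.2,0,0,0,0,0.02,0.5,0,0,0,0,0,0.25,0,0,0],
)

```text
time_s: 15.33
ee_pos: [565.5, 167.6, 57.8]
ee_rot: [-180.0, -0.1, -167.0]
force: [0.9, 0.5, -0.5]
gripper_width: 54.7
gripper_force: 0.0
```

Request:
step_arm(
  plan=[0,0,0,0,0,0,0,0,0,0,0,0,0,0,0,0,0,0,0,0,0,0,0,0,0,0,0,0,0,0],
  hand=0,
)

```text
time_s: 15.75
ee_pos: [566.1, 168.9, 59.2]
ee_rot: [180.0, 0.1, -166.9]
force: [-0.1, 0.9, 2.2]
gripper_width: 24.4
gripper_force: 13.9
```

Request:
step_arm(
  plan=[0,0,0,0,0,0,0,0,0,0,0,0],
)

```text
time_s: 15.92
ee_pos: [566.1, 168.9, 59.2]
ee_rot: [-180.0, 0.1, -166.9]
force: [-0.6, -0.1, 3.1]
gripper_width: 24.4
gripper_force: 35.0
```

```bash
python3 go.py 3 565.6 168.5 120 193 15 510.5 -232.2 112 190; python3 -c "
from h import *
s=sensors.state();print(s['time_s'],s['ee_pos'],s['ee_rot'],s['gripper_width'],s['gripper_force'])"
```

```text
[0.018, -0.009, -2.028, -0.0, 0.0, 0.001]
[0.019, -0.009, -2.028, -0.0, 0.0, 0.001]
[0.02, -0.009, -2.028, -0.0, 0.0, 0.001]
[0.959, -2.52, 0.053, -0.0, -0.0, 0.003]
[0.95, -2.524, 0.053, -0.0, -0.0, 0.003]
[0.941, -2.527, 0.053, -0.0, -0.0, 0.003]
[0.932, -2.53, 0.053, -0.0, -0.0, 0.003]
[0.924, -2.533, 0.053, -0.0, -0.0, 0.003]
[0.915, -2.537, 0.053, -0.0, -0.0, 0.003]
[0.906, -2.54, 0.053, -0.0, -0.0, 0.003]
[0.897, -2.543, 0.053, -0.0, -0.0, 0.003]
[0.888, -2.546, 0.053, -0.0, -0.0, 0.003]
[0.879, -2.549, 0.053, -0.0, -0.0, 0.003]
[0.87, -2.552, 0.053, -0.0, -0.0, 0.003]
[0.861, -2.555, 0.053, -0.0, -0.0, 0.003]
[0.852, -2.558, 0.053, -0.0, -0.0, 0.003]
[0.844, -2.561, 0.053, -0.0, -0.0, 0.003]
[0.835, -2.564, 0.053, -0.0, -0.0, 0.003]
15.9167 [566.12983756 168.91300342  59.17141384] [-1.79998450e+02  6.34068433e-02 -1.66913905e+02] 24.368614808105573 35.00066578388214
```

Request:
step_arm(
  plan=[0,0,-1,0,0,0,0,0,-2,0,0,0,0,0,-2,0,0,0,0.2,-0.5,-1.1,0,0,0,0.6,-1.8,0,0,0,0.003],
  newtons=45,
)

```text
time_s: 16.33
ee_pos: [565.2, 146.4, 122.7]
ee_rot: [179.9, 0.4, -167.0]
force: [0.9, 0.1, -2.4]
gripper_width: 23.8
gripper_force: 45.0
```

Request:
step_arm(
  plan=[0.96,-2.52,0.05,0,0,0.003,0.95,-2.52,0.05,0,0,0.003,0.94,-2.53,0.05,0,0,0.003,0.93,-2.53,0.05,0,0,0.003,0.92,-2.53,0.05,0,0,0.003],
)

```text
time_s: 16.75
ee_pos: [544.0, 9.7, 117.1]
ee_rot: [180.0, -0.0, -168.0]
force: [0.9, -0.1, -0.5]
gripper_width: 24.1
gripper_force: 45.0
```

Request:
step_arm(
  plan=[0.92,-2.54,0.05,0,0,0.003,0.91,-2.54,0.05,0,0,0.003,0.9,-2.54,0.05,0,0,0.003,0.89,-2.55,0.05,0,0,0.003,0.88,-2.55,0.05,0,0,0.003],
)

```text
time_s: 17.17
ee_pos: [525.7, -124.1, 114.7]
ee_rot: [180.0, -0.0, -168.8]
force: [-0.8, 0.1, -1.4]
gripper_width: 24.0
gripper_force: 45.0
```

Request:
step_arm(
  plan=[0.87,-2.55,0.05,0,0,0.004,0.86,-2.56,0.05,0,0,0.004,0.85,-2.56,0.05,0,0,0.004,0.84,-2.8,0.05,0,0,0.004,0,0,0,0,0,0],
)

```text
time_s: 17.58
ee_pos: [512.0, -236.5, 112.7]
ee_rot: [-179.8, 0.0, -169.9]
force: [0.2, -0.1, -0.9]
gripper_width: 23.9
gripper_force: 45.0
```

Request:
step_arm(
  plan=[0,0,0,0,0,0,0,0,0,0,0,0],
)

```text
time_s: 17.75
ee_pos: [512.1, -231.6, 112.4]
ee_rot: [179.9, -0.0, -169.8]
force: [-0.0, -0.6, -0.4]
gripper_width: 24.2
gripper_force: 45.0
```

```bash
python3 go.py 4 510.5 -232.2 76 190; python3 -c "
from h import *
s=sensors.state();zb=s['ee_pos'][2]-25.2;print(s['time_s'],s['ee_pos'],s['ee_rot'],s['gripper_width'],s['gripper_force'],s['force'])
f=viewer.grab_frame('top');g=viewer.grab_frame('scene')
print(np.round(blues(f,33,100),1))
a=cv2.resize(f['img'][170:290,380:480],None,fx=4,fy=4,interpolation=cv2.INTER_CUBIC)
b=cv2.resize(g['img'][280:400,190:290],None,fx=4,fy=4,interpolation=cv2.INTER_CUBIC)
cv2.imwrite('pics/h3.png',np.concatenate([a,b],1)[:,:,::-1])"
```

```text
[0.043, -0.009, 0.911, 0.0, -0.0, 0.001]
[0.043, -0.009, 0.911, 0.0, -0.0, 0.001]
[0.043, -0.009, 0.911, 0.0, -0.0, 0.001]
[0.043, -0.009, 0.911, 0.0, -0.0, 0.001]
17.75 [ 512.14591852 -231.55760783  112.43182047] [ 1.79944068e+02 -2.56321129e-02 -1.69771986e+02] 24.190122097082387 44.99972462654114 [-0.02143053 -0.6255959  -0.38836384]
[[ 522.1  408.1   53.2   88.1    4.8]
 [ 630.7  181.2   48.    66.    14.4]
 [ 641.7 -187.9   47.1   23.1    9.8]
 [ 653.5 -236.5   41.1    9.5    9.1]]
```

View pics/h3.png

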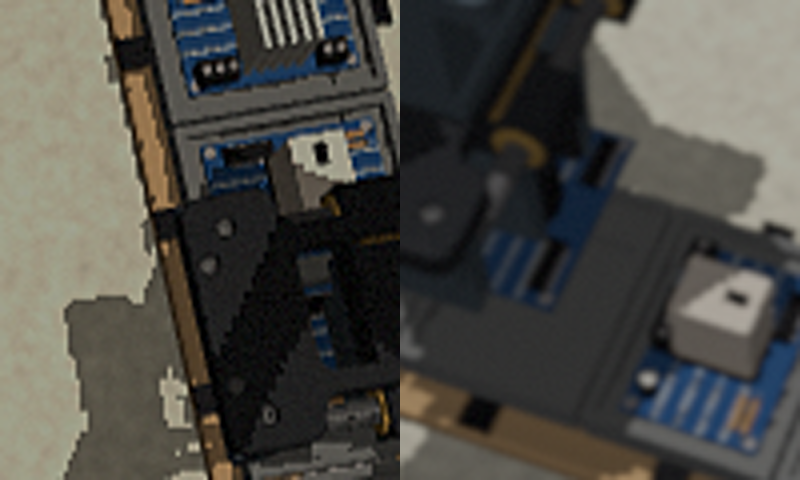

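```bash
python3 -c "
from h import *
g=viewer.grab_frame('scene')
S=lambda u,v:(190+(u-400)/4-.4,280+v/4-.4)
a=ray(g,S(635,140),86.2);b=ray(g,S(553,308),86.2);print(a,b,np.linalg.norm(a-b),np.degrees(np.arctan2(*(a-b)[:2])))
c,s=np.cos(np.radians(10.2)),np.sin(np.radians(10.2)); m=(a+b)/2
print('centre', m-24*np.array([c,s,0]), 'tool', sensors.state()['ee_pos'])"
```

```text
[ 532.27464026 -194.16140138   86.2       ] [ 544.03578174 -258.11713873   86.2       ] 65.02815382125729 -10.41999037198791
centre [ 514.53451641 -230.38930382   86.2       ] tool [ 512.60211486 -230.80379063  112.55416766]
```

Request:
step_arm(
  plan=[0.05,-0.03,1.2,0,0,0.003,0.05,-0.03,1.4,0,0,0,0.05,-0.02,1.2,0,0,0,0.05,-0.01,0.7,0,0,0,0.04,-0.01,0.5,0,0,0],
)

```text
time_s: 18.32
ee_pos: [510.2, -232.3, 61.8]
ee_rot: [179.9, -0.1, -169.8]
force: [-0.3, -0.2, -0.8]
gripper_width: 24.2
gripper_force: 45.0
```

Request:
step_arm(
  plan=[0,0,0.3,0,0,0,0,0,0,0,0,0,0,0,0,0,0,0],
)

```text
time_s: 18.57
ee_pos: [510.9, -233.3, 60.0]
ee_rot: [-180.0, 0.1, -169.9]
force: [-0.5, 0.0, -1.4]
gripper_width: 24.0
gripper_force: 45.0
```

Request:
step_arm(
  plan=[0,0.05,0.1,0,0,0,0,0,0,0,0,0],
)

```text
time_s: 18.73
ee_pos: [511.0, -233.0, 59.2]
ee_rot: [-179.9, 0.1, -169.9]
force: [1.1, -0.4, 1.5]
gripper_width: 24.0
gripper_force: 45.0
```

Request:
step_arm(
  plan=[0,0,0,0,0,0,0,0,0,0,0,0,0,0,0,0,0,0,0,0,0,0,0,0,0,0,-0.5,0,0,0],
  hand=6.2,
)

```text
time_s: 19.15
ee_pos: [509.6, -232.4, 62.8]
ee_rot: [179.9, -0.1, -169.9]
force: [0.2, 0.6, 0.6]
gripper_width: 54.4
gripper_force: 0.0
```

```bash
python3 go.py 3 510.7 -232.7 110 190.1 15 630.6 181.2 110 194.5; python3 -c "
from h import *
s=sensors.state();print(s['ee_pos'],s['gripper_width'])"
```

```text
[-0.03, -0.013, -1.573, 0.0, -0.001, -0.0]
[-0.031, -0.013, -1.573, 0.0, -0.001, -0.0]
[-0.032, -0.014, -1.573, 0.0, -0.001, -0.0]
[-1.271, 2.576, 0.0, 0.0, 0.0, -0.005]
[-1.284, 2.57, 0.0, 0.0, 0.0, -0.005]
[-1.297, 2.563, 0.0, 0.0, 0.0, -0.005]
[-1.31, 2.557, 0.0, 0.0, 0.0, -0.005]
[-1.323, 2.55, 0.0, 0.0, 0.0, -0.005]
[-1.336, 2.543, 0.0, 0.0, 0.0, -0.005]
[-1.349, 2.536, 0.0, 0.0, 0.0, -0.005]
[-1.362, 2.529, 0.0, 0.0, 0.0, -0.005]
[-1.375, 2.522, 0.0, 0.0, 0.0, -0.005]
[-1.388, 2.515, 0.0, 0.0, 0.0, -0.005]
[-1.401, 2.508, 0.0, 0.0, 0.0, -0.005]
[-1.414, 2.501, 0.0, 0.0, 0.0, -0.005]
[-1.427, 2.494, 0.0, 0.0, 0.0, -0.005]
[-1.439, 2.486, 0.0, 0.0, 0.0, -0.005]
[-1.452, 2.479, 0.0, 0.0, 0.0, -0.005]
[ 509.64771022 -232.43271696   62.81874384] 54.410826592563446
```

Request:
step_arm(
  plan=[0,0,-1.5,0,0,0,0,0,-1.6,0,0,0,0,0,-1.6,0,0,0,-1.27,2.58,0,0,0,-0.005,-1.28,2.57,0,0,0,-0.005],
)

```text
time_s: 19.57
ee_pos: [527.1, -178.2, 112.2]
ee_rot: [-179.9, 0.2, -169.5]
force: [-0.4, -0.5, -0.0]
gripper_width: 61.8
gripper_force: 0.0
```

Request:
step_arm(
  plan=[-1.3,2.56,0,0,0,-0.005,-1.31,2.56,0,0,0,-0.005,-1.32,2.55,0,0,0,-0.005,-1.34,2.54,0,0,0,-0.005,-1.35,2.54,0,0,0,-0.005],
)

```text
time_s: 19.98
ee_pos: [566.6, -38.3, 111.0]
ee_rot: [-180.0, 0.0, -167.9]
force: [0.4, -1.0, -0.0]
gripper_width: 62.0
gripper_force: 0.0
```

Request:
step_arm(
  plan=[-1.36,2.53,0,0,0,-0.005,-1.38,2.52,0,0,0,-0.005,-1.39,2.52,0,0,0,-0.005,-1.4,2.51,0,0,0,-0.005,-1.41,2.5,0,0,0,-0.005],
)

```text
time_s: 20.4
ee_pos: [606.7, 99.8, 110.9]
ee_rot: [180.0, 0.0, -166.4]
force: [-0.0, -0.8, -0.1]
gripper_width: 62.0
gripper_force: 0.0
```

Request:
step_arm(
  plan=[-1.43,2.49,0,0,0,-0.005,-1.44,2.49,0,0,0,-0.005,-1.45,2.48,0,0,0,-0.005,0,0,0,0,0,0,0,0,0,0,0,0],
)

```text
time_s: 20.82
ee_pos: [630.6, 182.4, 110.5]
ee_rot: [-180.0, -0.0, -165.5]
force: [0.7, -0.7, 0.4]
gripper_width: 62.3
gripper_force: 0.0
```

Request:
step_arm(
  plan=[0,0,0,0,0,0,0,0,0,0,0,0],
)

```text
time_s: 20.98
ee_pos: [630.2, 180.1, 110.6]
ee_rot: [-180.0, -0.0, -165.7]
force: [0.8, 0.3, 0.3]
gripper_width: 61.8
gripper_force: 0.0
```

```bash
python3 go.py 4 630.6 181.2 58.6 194.5; python3 -c "
from h import *
s=sensors.state();print(s['time_s'],s['ee_pos'],s['ee_rot'],s['gripper_width'])
f=viewer.grab_frame('top');save(f,'t4.png')
print(np.round(blues(f,33,100),1))"
```

```text
[-0.017, 0.026, 1.3, -0.0, -0.0, -0.001]
[-0.017, 0.025, 1.3, -0.0, -0.0, -0.001]
[-0.017, 0.025, 1.3, -0.0, -0.0, -0.001]
[-0.016, 0.025, 1.3, -0.0, -0.0, -0.001]
20.9833 [630.22187029 180.06336323 110.61087128] [-1.79983834e+02 -3.69224451e-02 -1.65655902e+02] 61.81832793273314
[[ 510.3 -232.9   48.7   66.1   10.3]
 [ 575.5 -206.8   47.4   38.     9.5]
 [ 579.9 -243.2   43.    21.6    7.7]
 [ 626.1  174.6   34.7   55.9   12.3]
 [ 641.6 -187.5   47.5   22.6    8.2]
 [ 653.5 -236.5   41.1    9.5    9.1]]
```

Capacitor board is seated at its carrier centre. Now the transformer.

Request:
step_arm(
  plan=[-0.02,0.02,1.6,0,0,0,-0.01,0.02,1.6,0,0,0,0,0.02,1.2,0,0,0,0,0.02,0.5,0,0,0,0,0,0.25,0,0,0],
)

```text
time_s: 21.45
ee_pos: [630.1, 181.2, 58.0]
ee_rot: [180.0, -0.1, -165.7]
force: [-0.5, -0.2, 0.4]
gripper_width: 62.3
gripper_force: 0.0
```

Request:
step_arm(
  plan=[0,0,0,0,0,0,0,0,0,0,0,0,0,0,0,0,0,0,0,0,0,0,0,0,0,0,0,0,0,0],
  hand=0,
)

```text
time_s: 21.87
ee_pos: [631.2, 181.9, 59.8]
ee_rot: [-180.0, 0.1, -165.6]
force: [-0.2, 0.5, 3.5]
gripper_width: 31.8
gripper_force: 42.3
```

Request:
step_arm(
  plan=[0,0,0,0,0,0,0,0,0,0,0,0],
)

```text
time_s: 22.03
ee_pos: [631.2, 181.9, 59.8]
ee_rot: [-180.0, 0.1, -165.6]
force: [-0.7, -1.2, 2.9]
gripper_width: 31.8
gripper_force: 44.9
```

```bash
python3 go.py 3 630.6 181.2 120 194.5 16 443.5 -244 112 190; python3 -c "
from h import *
s=sensors.state();print(s['time_s'],s['ee_pos'],s['ee_rot'],s['gripper_width'],s['gripper_force'])"
```

```text
[0.022, -0.02, -2.007, -0.0, 0.0, -0.001]
[0.023, -0.02, -2.007, -0.0, 0.0, -0.001]
[0.024, -0.019, -2.007, -0.0, 0.0, -0.001]
[1.798, -2.28, 0.05, 0.0, -0.0, 0.005]
[1.786, -2.289, 0.05, 0.0, -0.0, 0.005]
[1.775, -2.298, 0.05, 0.0, -0.0, 0.005]
[1.764, -2.306, 0.05, 0.0, -0.0, 0.005]
[1.752, -2.315, 0.05, 0.0, -0.0, 0.005]
[1.741, -2.323, 0.05, 0.0, -0.0, 0.005]
[1.73, -2.332, 0.05, 0.0, -0.0, 0.005]
[1.718, -2.34, 0.05, 0.0, -0.0, 0.005]
[1.707, -2.349, 0.05, 0.0, -0.0, 0.005]
[1.695, -2.357, 0.05, 0.0, -0.0, 0.005]
[1.683, -2.366, 0.05, 0.0, -0.0, 0.005]
[1.672, -2.374, 0.05, 0.0, -0.0, 0.005]
[1.66, -2.382, 0.05, 0.0, -0.0, 0.005]
[1.648, -2.39, 0.05, 0.0, -0.0, 0.005]
[1.637, -2.398, 0.05, 0.0, -0.0, 0.005]
[1.625, -2.406, 0.05, 0.0, -0.0, 0.005]
22.0333 [631.16657428 181.93743066  59.77953758] [-1.79982058e+02  7.88828164e-02 -1.65591941e+02] 31.824669653602687 44.93195593357086
```

Request:
step_arm(
  plan=[0,0,-1,0,0,0,0,0,-2,0,0,0,0,0,-2,0,0,0,0,0,-1.1,0,0,0,0.9,-1.1,0,0,0,0.002],
)

```text
time_s: 22.45
ee_pos: [627.2, 171.2, 123.2]
ee_rot: [179.9, 0.4, -165.6]
force: [1.5, 0.7, -1.1]
gripper_width: 31.6
gripper_force: 44.9
```

Request:
step_arm(
  plan=[1.8,-2.28,0.05,0,0,0.005,1.79,-2.29,0.05,0,0,0.005,1.77,-2.3,0.05,0,0,0.005,1.76,-2.31,0.05,0,0,0.005,1.75,-2.32,0.05,0,0,0.005],
)

```text
time_s: 22.87
ee_pos: [563.3, 34.5, 116.3]
ee_rot: [180.0, -0.2, -167.2]
force: [0.2, -0.9, -1.9]
gripper_width: 31.6
gripper_force: 44.9
```

Request:
step_arm(
  plan=[1.74,-2.32,0.05,0,0,0.005,1.73,-2.33,0.05,0,0,0.005,1.72,-2.34,0.05,0,0,0.005,1.71,-2.35,0.05,0,0,0.005,1.7,-2.36,0.05,0,0,0.005],
)

```text
time_s: 23.28
ee_pos: [504.0, -97.7, 114.0]
ee_rot: [179.9, -0.1, -168.6]
force: [0.2, 0.2, -1.7]
gripper_width: 31.7
gripper_force: 44.9
```

Request:
step_arm(
  plan=[1.68,-2.37,0.05,0,0,0.005,1.67,-2.37,0.05,0,0,0.005,1.66,-2.38,0.05,0,0,0.005,1.65,-2.39,0.05,0,0,0.005,1.64,-2.4,0.05,0,0,0.003],
)

```text
time_s: 23.7
ee_pos: [444.9, -229.8, 111.6]
ee_rot: [179.9, -0.1, -169.9]
force: [0.4, -0.2, -0.8]
gripper_width: 31.6
gripper_force: 44.9
```

Request:
step_arm(
  plan=[0.8,-1.3,0,0,0,0,0,0,0,0,0,0,0,0,0,0,0,0,0,0,0,0,0,0],
)

```text
time_s: 24.03
ee_pos: [441.1, -242.3, 112.0]
ee_rot: [179.9, -0.1, -169.9]
force: [0.0, -0.8, -1.6]
gripper_width: 31.9
gripper_force: 44.9
```

```bash
python3 go.py 5 443.5 -244 62 190; python3 -c "
from h import *
s=sensors.state();print(s['ee_pos'],s['ee_rot'],s['gripper_width'])
g=viewer.grab_frame('scene');b=cv2.resize(g['img'][250:400,110:310],None,fx=4,fy=4,interpolation=cv2.INTER_CUBIC)
cv2.imwrite('pics/h4.png',b[:,:,::-1])"
```

```text
[-0.042, -0.043, 0.999, 0.0, -0.0, 0.0]
[-0.042, -0.042, 0.999, 0.0, -0.0, 0.0]
[-0.042, -0.042, 0.999, 0.0, -0.0, 0.0]
[-0.041, -0.042, 0.999, 0.0, -0.0, 0.0]
[-0.041, -0.042, 0.999, 0.0, -0.0, 0.0]
[ 441.12161467 -242.32679627  111.95622164] [ 1.79914678e+02 -5.54360403e-02 -1.69923634e+02] 31.896039502008062
```

View pics/h4.png

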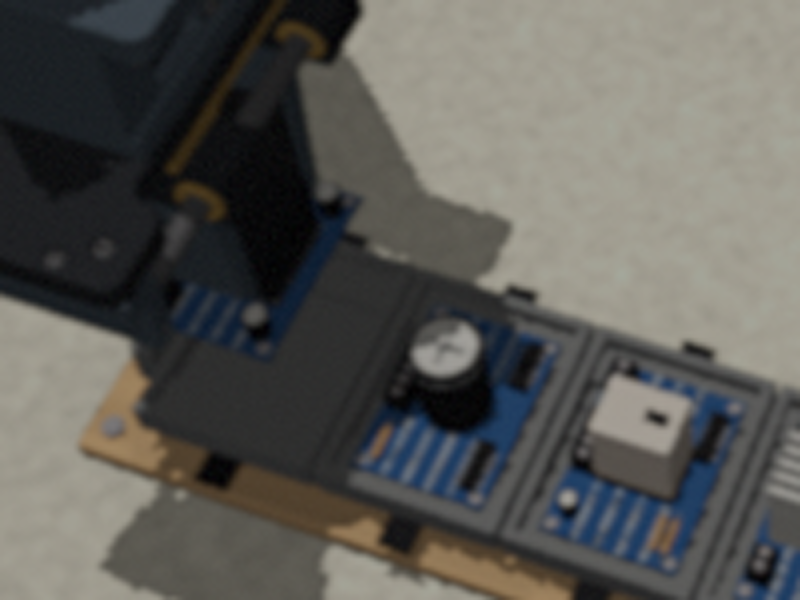

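Request:
step_arm(
  plan=[-0.04,-0.04,1.2,0,0,0,-0.04,-0.04,1.4,0,0,0,-0.04,-0.04,1.2,0,0,0,-0.04,-0.04,0.7,0,0,0,-0.04,-0.03,0.4,0,0,0],
)

```text
time_s: 24.5
ee_pos: [444.0, -243.4, 62.5]
ee_rot: [179.9, -0.1, -169.8]
force: [0.5, -0.1, -2.1]
gripper_width: 31.9
gripper_force: 44.9
```

Request:
step_arm(
  plan=[0,0,0.25,0,0,0,0,0,0,0,0,0,0,0,0,0,0,0],
)

```text
time_s: 24.75
ee_pos: [444.6, -244.5, 61.4]
ee_rot: [-180.0, 0.0, -169.9]
force: [0.2, -0.8, 0.0]
gripper_width: 31.8
gripper_force: 44.9
```

Request:
step_arm(
  plan=[0,0.03,0.15,0,0,0,0,0,0,0,0,0,0,0,0,0,0,0],
)

```text
time_s: 25.0
ee_pos: [444.2, -244.3, 59.8]
ee_rot: [-180.0, 0.0, -169.9]
force: [-0.1, -0.2, -1.9]
gripper_width: 31.8
gripper_force: 44.9
```

Request:
step_arm(
  plan=[0,0,0.05,0,0,0,0,0,0,0,0,0],
)

```text
time_s: 25.17
ee_pos: [444.2, -244.4, 59.7]
ee_rot: [-180.0, 0.0, -169.9]
force: [-2.7, 1.4, 5.7]
gripper_width: 31.9
gripper_force: 44.9
```

Request:
step_arm(
  plan=[0,0,0,0,0,0,0,0,0,0,0,0,0,0,0,0,0,0,0,0,0,0,0,0,0,0,-0.5,0,0,0],
  hand=6.5,
)

```text
time_s: 25.58
ee_pos: [443.6, -243.9, 63.4]
ee_rot: [179.9, -0.1, -169.9]
force: [0.2, 0.2, 0.3]
gripper_width: 62.1
gripper_force: 0.0
```

Request:
step_arm(
  plan=[0,0,-1.5,0,0,0,0,0,-2,0,0,0,0,0,-2.5,0,0,0,0,3,-1,0,0,0,0,3.5,0,0,0,0],
)

```text
time_s: 26.0
ee_pos: [435.2, -181.9, 137.0]
ee_rot: [-179.7, 0.4, -170.1]
force: [2.0, -0.4, -0.6]
gripper_width: 65.0
gripper_force: 0.0
```

Request:
step_arm(
  plan=[0,3.5,0,0,0,0,0,3.5,0,0,0,0,0,3.5,0,0,0,0,0,3,0,0,0,0,0,0,0,0,0,0],
)

```text
time_s: 26.42
ee_pos: [407.3, -43.6, 134.2]
ee_rot: [179.9, -0.1, -169.7]
force: [-1.1, -0.4, -0.3]
gripper_width: 65.0
gripper_force: 0.0
```

```bash
python3 -c "
from h import *
f=viewer.grab_frame('top');print(np.round(blues(f,33,100),1))
g=viewer.grab_frame('scene')
a=cv2.resize(f['img'][120:360,390:520],None,fx=2.5,fy=2.5,interpolation=cv2.INTER_CUBIC)
b=cv2.resize(g['img'][270:460,125:400],None,fx=1.7,fy=1.7,interpolation=cv2.INTER_CUBIC)
o=np.zeros((600,800,3),np.uint8);o[:a.shape[0],:a.shape[1]]=a;o[:b.shape[0],a.shape[1]:a.shape[1]+b.shape[1]]=b
cv2.imwrite('pics/fin.png',o[:,:,::-1])"
```

```text
[[ 444.8 -247.1   47.9   59.     9.6]
 [ 510.3 -233.1   48.7   66.2   10.2]
 [ 522.1  408.1   53.2   88.1    4.8]
 [ 574.6 -201.4   47.5   26.9    9.8]
 [ 580.7 -243.1   44.6   21.6    7.7]
 [ 641.6 -187.4   47.5   22.9    8.2]
 [ 653.5 -236.5   41.1    9.5    9.1]]
```

View pics/fin.png

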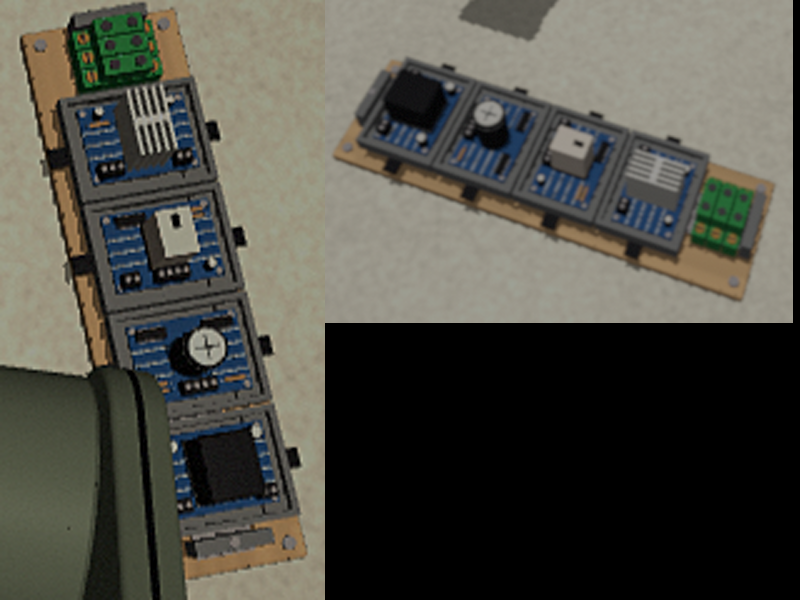

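The picture shows all four boards lying flat in the test rail. Counted from the green terminals (top-left crop, about 115,40), they run heatsink, relay, capacitor, transformer.

```bash
python3 -c "
from h import *
print(env.job_done())"
```

```text
the job is handed in; nothing more can be done
None
```

I moved all four boards to the test rail, in order from the green terminals: heatsink, relay, capacitor, transformer. The final pictures show each one flat in its carrier with parts up, and I handed the job in at about 26.5 s; no verdict was returned.

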